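# Charge the scale-inhibitor doser and hold its bleed lock open

## Task

Top up the scale-inhibitor dosing unit on the counter: pour all four glass balls from the scoop through the funnel into the clear pot, and set the scoop back down upright on the bare counter. Then take the service key from its wooden stand, push and wiggle it fully home in the keyhole past the sticky pins, and turn it a quarter turn clockwise (seen from above) to the stop, against the spring. Finish while still gripping the key and holding it turned - do not let go - and leave the other things on the counter where they are.

Things in the scene. Friction and masses are not known exactly. Their poses are not given: they have to be found in the camera images.
- unit: fixed grey dosing unit, base plate 130 (x) x 270 (y) x 20 mm, origin under its centre. On its +y side stands the clear pot with the wide white funnel; 180 mm from it, on the -y side, the grey lock block (80 x 80 mm, dark steel top face 100 mm above the counter). Brass and copper pipe stubs between and behind, none above 60 mm.
- funnel_rim (a point): centre of the funnel's round mouth, 140 mm above the counter. Mouth 118 mm inside, narrowing over 50 mm to a throat of 40 mm that leads straight down into the pot.
- pot_floor (a point): centre of the clear pot's inner floor, 25 mm above the counter; the pot is a round tube 40 mm inside and 65 mm deep from the throat to this floor. z points up.
- keyhole (a point): centre of the keyhole, at the lock's top face, z up, axes those of the unit. Slot 22.5 mm along x, 8.5 mm along y, chamfer 1.5 mm, through a fixed 12 mm face plate; below is the rotating plug, slot as long, 8.2 mm wide. Two opposed sticky spring pins 24 mm below the face stick and need about 5 to 12 N of push. The plate blocks turning until the key is fully home and keeps it in once turned.
- plug (a joint): turn of the lock plug in rad: 0 at rest, its slot in line with the keyhole; grows clockwise seen from above, to the stop at 1.55. A spring (0.04 N m at 0, 0.16 N m at the stop) returns it when let go. The key has about 0.1 rad of play in it: turn the key some 0.1 rad further than the plug is to go.
- key: loose steel key, 78 mm tall, 70 g, upright, bow up. Origin at the bottom tip of the blade, z up. Blade 20 (x) x 6 (y) x 18 mm high, tip rounded; round neck 5.6 mm thick up to z = 34; collar disc 30 mm across, z = 34 to 38, the stop that meets the lock's face; flat bow 30 (x) x 10 (y), z = 38 to 78. Half a turn about z makes no difference. Fully home, the tip is 34 mm below the keyhole point.
- key_grip (a point): point in the bow to grip, 62 mm above the key's tip; grip across the 10 mm thickness (key's y).
- key_stand: fixed wooden block 64 x 64 x 45 mm, origin under its centre; the key stands in a slot in its top, collar on the wood, tip 11 mm above the counter (34 mm deep in the slot), and lifts straight out. The stand and the scoop may be on either side.
- scoop: loose aluminium scoop, 160 g, on a flat foot. Origin on its underside; x runs from the open mouth (-x) to the handle (+x), z up. Trough 46 mm wide inside, 77 mm long, walls 28 mm high; its floor slopes 10 degrees up to the mouth, so the balls stay at the back when level and roll out with the mouth tipped down 20 to 45 degrees.
- scoop_grip (a point): point in the scoop's handle, an upright black fin behind the trough, 26 mm (x) by 14 mm (y), top 105 mm above the underside. The point is at x = 55, z = 85 mm of the scoop; grip across the 14 mm thickness (scoop's y).
- scoop_lip (a point): middle of the floor's edge at the mouth, at about x = -39, z = 23 mm of the scoop: the balls leave here.
- ball0: glass ball, 18 mm across, 12 g, origin at its centre, in the scoop's trough at the start
- ball1: glass ball, 18 mm across, 12 g, origin at its centre, in the scoop's trough at the start
- ball2: glass ball, 18 mm across, 12 g, origin at its centre, in the scoop's trough at the start
- ball3: glass ball, 18 mm across, 12 g, origin at its centre, in the scoop's trough at the start
- spoon: wooden spoon about 260 mm long lying beyond the unit; leave it alone
- scraper: scraper about 210 mm long, with a wooden handle and a red silicone blade, lying beyond the unit; leave it alone
- canister: white plastic canister with a flip-top lid, 86 mm across, 142 mm tall; leave it alone
- spray: white plastic bottle, 68 mm across, 200 mm tall; leave it alone
- brush: scrubbing brush about 200 mm long lying right of and beyond the unit; leave it alone

How it is judged:
By the outcome, as a careful person would: the job done as asked, in the order asked, and still so for the second after the job is handed in, while the arm keeps its last pose, push and grip.
It also fails if it takes over 72 s, if anything falls off the work surface, if the arm or the gripper's body presses on something with over 40 N, if the wrist force passes 120 N, or if a joint passes its speed limit or range.

## Robot

A 6-joint arm with a two-finger parallel gripper is mounted at the origin on the work surface. World frame = base frame: x ahead of the robot, y to its left, z up, the work surface at z = 0. Lengths are in mm, angles in rad, forces in N, time in s.
With the tool pointing down it reaches from about 425 to 950 mm from the base axis. Payload 3.5 kg.
Tool frame: the origin (TCP) lies between the finger pads; the fingertips stand nose_length ahead of it and the grasp point (between the pads) lies 5 mm behind it (nose_length is the distance from the TCP to the fingertips, in mm); z points along the fingers, y is the direction in which the jaws open and shut (so a half turn about z gives the same grasp; the last joint's range is limited). The gripper opens to 85 mm and grips with 20 to 120 N. Pads are 22 mm wide; open, the fingers measure 114 mm over their backs; the gripper's body (76 mm by 85 mm) begins 54 mm behind the grasp point. The pads swing forward as they close: fully open they stand 13 mm farther back than shut.
Start: joints at [1.053, 0.286, 1.577, -0, 1.279, -0.15], TCP at [242.668, 629.856, 245.325] pointing down, gripper open.
Joint ranges: [-2.77, 2.77], [-0.9, 2.22], [0.21, 2.48], [-1.53, 4.67], [0.24, 2.81], [-2.84, 2.84]. Speed limits (rad/s): [2.79, 2.79, 3.14, 3.14, 3.14, 3.14].

## Interface

Orientations are given as a unit quaternion [w, x, y, z].
In Python, from rig import get_obs, camera, job_done, nose_length gives the robot as it stands. The module is installed in compiled form; this text tells all that it offers.
- The arm moves only by the tool arm_command, never from a script. Its argument "rows" is one flat list of numbers, 5 for each row, row after row: the shift along the world's x, y, z in units of 40 mm (1.0 is 40 mm), then the turn about the world's z in units of 6 degrees (1.0 is 6 degrees), then the opening in per cent of the stroke, from 0 (shut) to 100 (fully open). A call has 1 to 12 rows; each row shifts and turns the commanded pose from where the row before left it; what a row does not reach is not made up. A row lasts 1/12 s, in which the tool goes at most 41.7 mm and 7.16 degrees, less where a joint would pass 70% of its speed; a pose out of reach is approached as far as the arm can. A call is refused whole if a number of a shift passes 1 or a number of a turn 1, either way. A call with a gripper value outside its range is refused whole. The fingers move at their own pace and stop on an object; "force" is the grip in N (left out, the last holds). Time passes only in rows, so rows that do not move let the fingers close. It gives the time, the measured TCP pose, the force and the opening at its end, in the units of the state.
- get_obs(): the state, without advancing time (a new reading comes with each control period).
- camera(name): name is "scene" or "top" or "wrist"; returns a dict with "image" (480x640x3 uint8, red, green, blue), "intrinsics" (3x3 intrinsics, pixels), "camera_from_world" (4x4, takes a point from world to camera coordinates). Camera axes: x right, y down, z forward; pixel columns grow to the right and rows downward; lengths in mm; the calibration is good to about 2 mm. The wrist camera is an equidistant fisheye: a pixel r from the principal point sees the ray r / f radians off the axis. A picture is of the moment at which its call begins. There is no depth.
- job_done(): hands the job in, once; it reports no verdict.
The state is a dict: "clock": time; "q": joint angles; "qvel": joint speeds; "effort": joint torques, N m; "eef_pos": TCP position; "tool_rot": TCP orientation; "wrist_force": force on the tool from outside, world axes, zero at the start; "wrist_torque": the same for the moment, N m; "opening": finger opening in mm.
Only numpy, scipy, OpenCV 4.12 (cv2) and the standard library are available. Lean on these libraries where they do the work, as an engineer would, in place of code of your own. Each camera call takes 0.05 s, during which the arm holds its last target. There are 200 camera calls.

## Working session

There is one attempt and no reset: what is moved stays moved. The work goes in short steps, Python scripts to look and compute and a tool call to move; the robot and the scene stay as the last step left them, time stands still between calls to the robot, and variables do not carry over. Pictures are saved under pics/ and viewed, about 8 in all and at most 12, crops included, and the job is handed in when it is done.

Besides the shell and the picture viewer there is one more tool, called as name(argument=value, ...), one argument or row to a line, values as JSON. arm_command: Moves the arm, as the interface text tells. Its arguments: {"type":"object","properties":{"rows":{"type":"array","items":{"type":"number"}},"force":{"type":"number"}},"required":["rows"]}

```bash
mkdir -p pics
cat > h.py <<'E'
import numpy as np, cv2
from rig import get_obs, camera, job_done, nose_length
def ray(c,u,v):
    K=c["intrinsics"];T=c["camera_from_world"];R=T[:3,:3];o=-R.T@T[:3,3]
    d=np.array([(u-K[0,2])/K[0,0],(v-K[1,2])/K[1,1],1.]);return o,R.T@d
def onz(c,u,v,z):
    o,d=ray(c,u,v);return (o+d*(z-o[2])/d[2]).round(1)
def proj(c,p):
    T=c["camera_from_world"];q=T[:3,:3]@np.asarray(p,float)+T[:3,3];K=c["intrinsics"]
    return np.array([K[0,0]*q[0]/q[2]+K[0,2],K[1,1]*q[1]/q[2]+K[1,2]]).round(1)
E
python3 - <<'E'
from h import *
import pickle
d={}
for n in("scene","top"):
    c=camera(n);d[n]=c;cv2.imwrite(f"pics/{n}0.png",c["image"][:,:,::-1])
    T=np.array(c["camera_from_world"]);print(n,(-T[:3,:3].T@T[:3,3]).round(),np.array(c["intrinsics"]).round(1).tolist())
pickle.dump(d,open("d.pkl","wb"))
o=get_obs();print(nose_length() if callable(nose_length) else nose_length,o)
E
```

```text
scene [1261. -265.  863.] [[467.2, 0.0, 321.0], [0.0, 467.2, 239.0], [0.0, 0.0, 1.0]]
top [ 288.   81. 1477.] [[512.0, 0.0, 327.2], [0.0, 512.0, 242.9], [0.0, 0.0, 1.0]]
14.0 {'clock': 0.1, 'q': array([ 1.05298037e+00,  2.87112083e-01,  1.57806628e+00, -2.80745750e-05,
        1.27860768e+00, -1.49987138e-01]), 'qvel': array([-0.00150664, -0.00106954, -0.00274576, -0.00086296, -0.00010638,
        0.00011587]), 'effort': array([ 1.11117341e-03, -4.07296550e+01, -2.93698758e+01, -1.17657883e-04,
        3.41255523e-03,  5.63580798e-06]), 'eef_pos': array([242.40277394, 629.35015004, 244.04281243]), 'tool_rot': array([-3.46725296e-04,  1.82875261e-01,  9.83135512e-01, -1.04052787e-03]), 'wrist_force': array([1.55062398, 0.43435332, 0.2043694 ]), 'wrist_torque': array([ 0.05174363, -0.01685219, -0.00767914]), 'opening': 85.63841604469954}
```

View pics/top0.png

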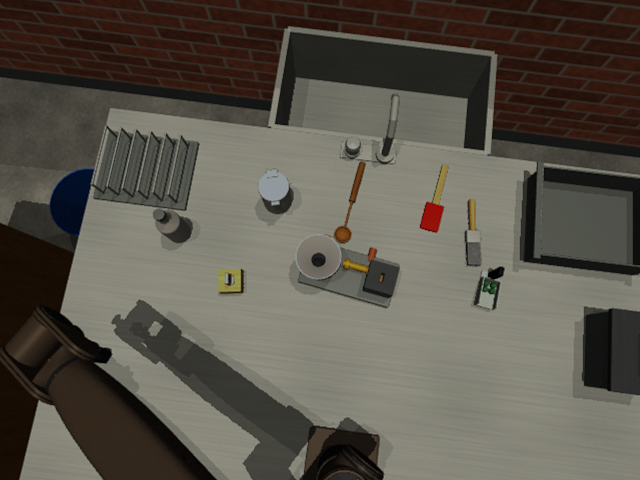

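View pics/scene0.png

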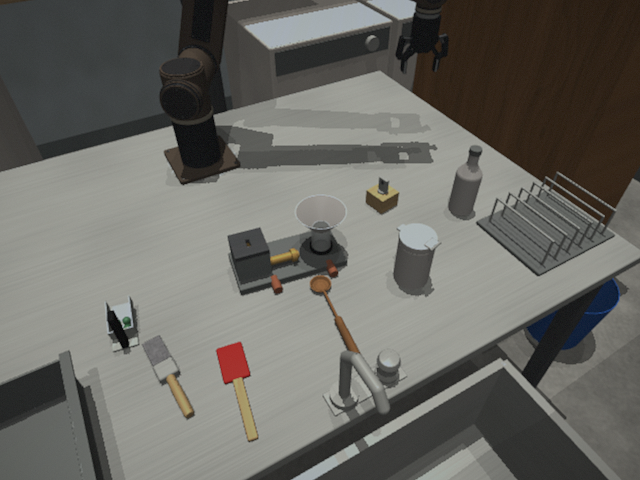

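The top view shows the scoop at about (489,287), with its handle at the far end. The key stand is at (231,281), the funnel at (319,258), and the lock at (381,279). I'll crop these closely to measure them.

Run:
```python
from h import *
import pickle
d=pickle.load(open("d.pkl","rb"));t=d["top"]["image"][:,:,::-1];s=d["scene"]["image"][:,:,::-1]
def crop(im,u,v,w,h,k): return cv2.resize(im[v:v+h,u:u+w],None,fx=k,fy=k,interpolation=cv2.INTER_CUBIC)
a=crop(t,290,230,120,75,4)   #480x300
b=crop(t,465,255,50,60,5)    #250x300
c1=crop(t,210,260,40,50,6) #240x300
e=crop(s,225,190,125,100,3) #375x300
f=crop(s,95,290,50,60,5) #250
out=np.zeros((600,800,3),np.uint8)
out[:300,:480]=a;out[:300,485:735]=b;out[300:600,:240]=c1;out[300:,245:620]=e;out[300:,625:]=f[:,:175]
cv2.imwrite("pics/crops.png",out)
c=d["top"]
hsv=cv2.cvtColor(t,cv2.COLOR_BGR2HSV)
m=cv2.inRange(hsv,(20,90,60),(35,255,255));m[:,:200]=0;m[:,260:]=0;m[:255]=0;m[310:]=0
cn=max(cv2.findContours(m,0,2)[0],key=cv2.contourArea);r=cv2.minAreaRect(cn);print("stand",r,onz(c,*r[0],45),[onz(c,*p,45).tolist() for p in cv2.boxPoints(r)])
print("corners base", [onz(c,*p,0) for p in((0,0),(640,0),(342,460))])
```

```text
stand ((229.0, 280.5), (23.0, 22.0), 90.0) [454.4 373.3  45. ] [[482.5, 409.7, 45.0], [490.8, 348.2, 45.0], [426.5, 337.2, 45.0], [418.3, 398.2, 45.0]]
corners base [array([1272.8, 1286.1,    0. ]), array([1561.5, -801. ,    0. ]), array([18.6, -4.4,  0. ])]
```

View pics/crops.png

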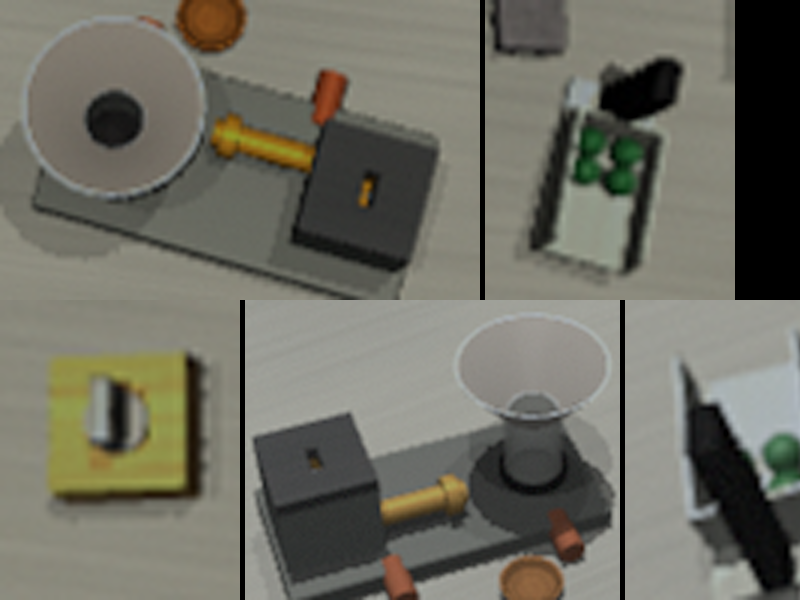

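The crops show the funnel rim centred at full-image pixel (318.6,256.8) and the keyhole at (382,277.5). The scoop trough walls, its leaning black fin and the four green balls are visible, and so is the key bow in the stand. Next I turn these pixels into positions.

```bash
cat >> h.py <<'E'
def yaw(a,b): return round(float(np.degrees(np.arctan2(b[1]-a[1],b[0]-a[0]))),1)
def fit(c,m,n=0): return None
E
python3 - <<'E'
from h import *
import pickle
d=pickle.load(open("d.pkl","rb"));c=d["top"];s=d["scene"]
A=lambda x,y:(290+(x-1.5)/4,230+(y-1.5)/4)
B=lambda x,y:(465+(x-487)/5,255+(y-2)/5)
C=lambda x,y:(210+(x-2.5)/6,260+(y-302.5)/6)
f=onz(c,*A(114.5,107),140);k=onz(c,*A(369,190),100)
print("rim",f,"throat",onz(c,*A(114,119),90),"key",k,np.linalg.norm((f-k)[:2]),"yaw y-axis",yaw(k,f))
print("lock top", [onz(c,*A(*p),100) for p in((330,122),(440,145),(405,268),(292,240))])
L=[onz(c,*B(*p),28) for p in((572,105),(537,245),(660,135),(632,270))]
print("scoop walls",L,yaw(L[1],L[0]),yaw(L[3],L[2]))
print("fin top",[onz(c,*B(*p),105) for p in((683,65),(676,100),(650,60),(668,80))])
print("bow top",[onz(c,*C(*p),89) for p in((92,378),(90,440),(106,410))])
S=lambda x,y:(225+(x-246)/3,190+(y-301)/3)
print("scene: rim",onz(s,*S(532,367),140),"key",onz(s,*S(314,459),100))
F=lambda x,y:(95+(x-627)/5,290+(y-302)/5)
print("fin",[onz(s,*F(*p),105) for p in((695,410),(715,408))])
E
```

```text
rim [538.6 130.3 140. ] throat [539.6 131.4  90. ] key [512.4 -47.1 100. ] 179.32428725635577 yaw y-axis 81.6
lock top [array([555.4, -15.5, 100. ]), array([549.6, -91.7, 100. ]), array([463., -77., 100.]), array([471.6,   0.7, 100. ])]
scoop walls [array([ 566.8, -337.4,   28. ]), array([ 484.2, -323.3,   28. ]), array([ 556.2, -388.5,   28. ]), array([ 477.3, -377.5,   28. ])] -9.7 -7.9
fin top [array([ 582. , -373.6,  105. ]), array([ 562.2, -371. ,  105. ]), array([ 582.3, -355.6,  105. ]), array([ 572.6, -366. ,  105. ])]
bow top [array([469.3, 379.1,  89. ]), array([441.1, 375.1,  89. ]), array([455.6, 370.3,  89. ])]
scene: rim [542.9 129.4 140. ] key [513.7 -46.4 100. ]
fin [array([ 562. , -365.8,  105. ]), array([ 564.9, -358.6,  105. ])]
```

arm_command(
  rows=[0.5,-0.85,0,1,60,0.5,-0.85,0,1,60,0.5,-0.85,0,0,60,0.5,-0.85,0,0,60,0.5,-0.85,0,0,60,0.5,-0.85,0,0,60,0.5,-0.85,0,0,60,0.5,-0.85,0,0,60,0.5,-0.85,0,0,60,0.5,-0.85,0,0,60,0.5,-0.85,0,0,60,0.5,-0.85,0,0,60],
  force=60,
)

```text
clock: 1.1
eef_pos: [482.9, 220.0, 245.0]
tool_rot: [-0.0, 0.079, 0.997, -0.0]
wrist_force: [1.3, 1.0, -0.1]
opening: 50.8
```

arm_command(
  rows=[0.15,-0.95,0,0,60,0.15,-0.95,0,0,60,0.15,-0.95,0,0,60,0.15,-0.95,0,0,60,0.15,-0.95,0,0,60,0.15,-0.95,0,0,60,0.15,-0.95,0,0,60,0.15,-0.95,0,0,60,0.15,-0.95,0,0,60,0.15,-0.95,0,0,60,0.15,-0.95,0,0,60,0.15,-0.95,0,0,60],
)

```text
clock: 2.1
eef_pos: [554.3, -236.0, 244.8]
tool_rot: [-0.0, 0.079, 0.997, 0.0]
wrist_force: [1.2, 0.5, -0.1]
opening: 51.3
```

arm_command(
  rows=[0.1,-0.95,0,0,60,0.1,-0.95,0,0,60,0.1,-0.95,0,0,60,0,0,0,0,60,0,0,0,0,60],
)

```text
clock: 2.52
eef_pos: [566.0, -349.9, 244.0]
tool_rot: [-0.001, 0.081, 0.997, 0.001]
wrist_force: [-0.8, 0.2, -0.1]
opening: 51.3
```

Run:
```python
from h import *
import pickle
c=camera("wrist");pickle.dump((c,get_obs()),open("w1.pkl","wb"))
cv2.imwrite("pics/w1.png",c["image"][:,:,::-1]);o=get_obs();print(o["eef_pos"],o["tool_rot"],o["clock"],o["q"].round(2))
T=np.array(c["camera_from_world"]);print((-T[:3,:3].T@T[:3,3]).round(),T[:3,:3].round(2).tolist(),c["intrinsics"])
```

```text
[ 566.17232577 -348.35843033  244.20803347] [-7.55568629e-04  7.97609339e-02  9.96813407e-01  8.08424958e-04] 2.5667 [-0.7   0.27  1.6   0.    1.27 -2.12]
[ 485. -338.  372.] [[0.16, 0.99, 0.0], [0.94, -0.15, 0.32], [0.31, -0.05, -0.95]] [[371.64829954   0.         318.63282714]
 [  0.         371.64829954 235.57330962]
 [  0.           0.           1.        ]]
```

View pics/w1.png

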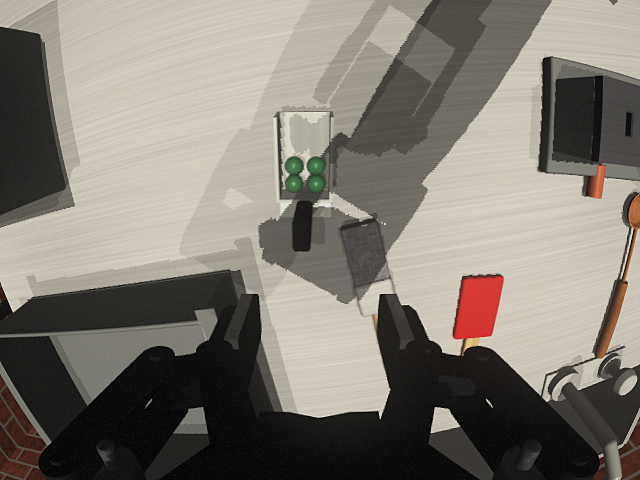

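The wrist view shows the four balls in the trough, around (304,174), and the fin top running from about (303,201) to (302,250). The wrist camera needs the fisheye model to turn these into positions.

```bash
cat >> h.py <<'E'
def wz(c,u,v,z):
    K=c["intrinsics"];T=c["camera_from_world"];R=T[:3,:3];o=-R.T@T[:3,3]
    x=(u-K[0,2])/K[0,0];y=(v-K[1,2])/K[1,1];r=np.hypot(x,y)+1e-9
    d=R.T@np.array([np.sin(r)*x/r,np.sin(r)*y/r,np.cos(r)])
    return (o+d*(z-o[2])/d[2]).round(1)
E
python3 - <<'E'
from h import *
import pickle
c,o=pickle.load(open("w1.pkl","rb"))
im=c["image"][:,:,::-1]
print("fin back",[wz(c,u,250,105) for u in(293,311)])
Lw=[wz(c,*p,28) for p in((276,112),(280,200),(332,112),(330,200))];print(Lw,yaw(Lw[0],Lw[1]),yaw(Lw[2],Lw[3]))
print("mid",(Lw[0]+Lw[2])/2,(Lw[1]+Lw[3])/2)
m=cv2.inRange(cv2.cvtColor(im,cv2.COLOR_BGR2HSV),(45,80,30),(85,255,255))
print([p for p in cv2.connectedComponentsWithStats(m)[2:]][1].round())
cv2.imwrite("pics/f.png",cv2.resize(im[95:265,260:350],None,fx=3,fy=3,interpolation=cv2.INTER_CUBIC))
E
```

```text
fin back [array([ 581.4, -373.3,  105. ]), array([ 583.6, -359.6,  105. ])]
[array([ 474.7, -375.4,   28. ]), array([ 557.2, -386.6,   28. ]), array([ 483.4, -325.1,   28. ]), array([ 565. , -339.7,   28. ])] -7.7 -10.1
mid [ 479.05 -350.25   28.  ] [ 561.1  -363.15   28.  ]
[[320. 240.]
 [294. 174.]
 [316. 174.]]
```

View pics/f.png

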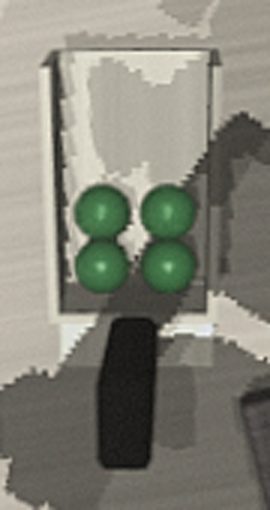

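arm_command(
  rows=[0.11,-0.41,-0.9,0,60,0,0,-0.9,0,60,0,0,-0.8,0,60,0,0,-0.8,0,60,0,0,-0.73,0,60,0,0,0,0,60,0,0,0,0,0,0,0,0,0,0,0,0,0,0,0,0,0,0,0,0,0,0,0,0,0,0,0,0,0,0],
  force=120,
)

```text
clock: 3.57
eef_pos: [572.9, -365.5, 84.0]
tool_rot: [0.003, 0.079, 0.997, -0.001]
wrist_force: [0.4, 1.3, 7.1]
opening: 12.6
```

arm_command(
  rows=[0,0,0,0,0,0,0,0,0,0,0,0,0.1,0,0,0,0,0.1,0,0,0,0,0.15,0,0,0,0,0.15,0,0,0,0,0,0,0],
)

```text
clock: 4.15
eef_pos: [571.6, -365.2, 101.7]
tool_rot: [0.001, 0.079, 0.997, -0.001]
wrist_force: [0.2, 0.6, -1.7]
opening: 12.8
```

Run:
```python
from h import *
c=camera("wrist");o=get_obs();print(o["clock"],o["eef_pos"],o["wrist_force"],o["wrist_torque"],o["opening"])
s=camera("scene")
a=c["image"][150:430,180:460,::-1];b=s["image"][270:370,80:180,::-1]
cv2.imwrite("pics/g.png",np.hstack([a,cv2.resize(b,(280,280),interpolation=cv2.INTER_CUBIC)]))
```

```text
4.2 [ 571.42878974 -365.02527405  101.19761788] [-0.84149855  0.23025593 -2.03355189] [ 0.00102084 -0.0563767  -0.00471814] 12.465699106251932
```

View pics/g.png

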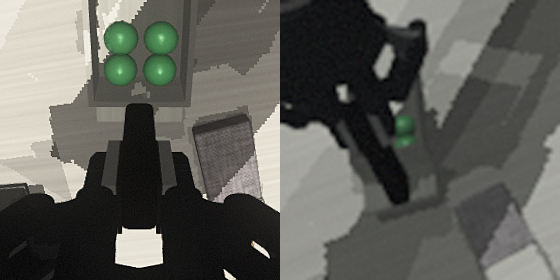

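The scoop is held level, the load reads 2 N, and all four balls are at the back. I'll lift it and carry it over the funnel with gentle ramps.

arm_command(
  rows=[0,0,0.3,0,0,0,0,0.6,0,0,0,0,0.8,0,0,0,0,0.8,0,0,0,0,0.8,0,0,0,0,0.55,0,0,0,0,0.3,0,0,0,0.15,0,0,0,0,0.35,0,0,0,0,0.55,0,0,0,0,0.75,0,0,0,0.08,0.85,0,0,0],
)

```text
clock: 5.25
eef_pos: [572.3, -256.5, 262.0]
tool_rot: [-0.003, 0.08, 0.997, 0.002]
wrist_force: [0.5, 0.3, -2.0]
opening: 12.4
```

arm_command(
  rows=[0.08,0.85,0,0,0,0.08,0.85,0,0,0,0.09,0.85,0,0,0,0.09,0.85,0,0,0,0.09,0.85,0,0,0,0.09,0.85,0,0,0,0.08,0.85,0,0,0,0.08,0.85,0,0,0,0.08,0.87,0,0,0,0,0.75,0,0,0,0,0.55,0,0,0,0,0.35,0,0,0],
)

```text
clock: 6.25
eef_pos: [602.1, 117.7, 262.5]
tool_rot: [-0.003, 0.078, 0.997, 0.0]
wrist_force: [-0.3, -0.7, -2.0]
opening: 12.6
```

arm_command(
  rows=[0,0.15,0,0,0,0,0,0,0,0,0,0,0,0,0],
)

```text
clock: 6.5
eef_pos: [604.2, 119.7, 265.1]
tool_rot: [-0.001, 0.079, 0.997, -0.001]
wrist_force: [0.3, 0.3, -1.4]
opening: 12.3
```

```bash
cat > look.py <<'E'
from h import *
import sys
c=camera("wrist");s=camera("scene");o=get_obs();print(o["clock"],o["eef_pos"],o["wrist_force"],o["wrist_torque"],o["opening"])
a=c["image"][60:400,140:480,::-1];u,v,w=map(int,sys.argv[2:5]);b=s["image"][v:v+w,u:u+w,::-1]
cv2.imwrite(f"pics/{sys.argv[1]}.png",np.hstack([a,cv2.resize(b,(340,340),interpolation=cv2.INTER_CUBIC)]))
for n,x in(("w",c),("s",s)):
    m=cv2.inRange(cv2.cvtColor(x["image"],cv2.COLOR_RGB2HSV),(45,80,25),(85,255,255))
    n_,_,st,ce=cv2.connectedComponentsWithStats(m);print(n,[(t[4],*e.round().tolist()) for t,e in zip(st[1:],ce[1:]) if t[4]>8])
E
python3 look.py p1 250 130 170
```

```text
6.6 [604.6131705  119.00309481 265.68715283] [-0.44703475  0.28845807 -1.88314817] [ 0.02041718 -0.10811232 -0.01442887] 12.484890464943664
w [(np.int32(1685), 307.0, 204.0), (np.int32(1684), 345.0, 203.0)]
s [(np.int32(44), 321.0, 195.0)]
```

View pics/p1.png

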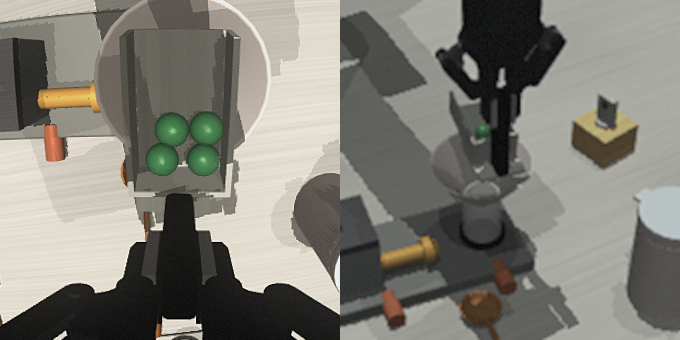

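The scoop is over the funnel and still level, with all the balls aboard. I'll ease the grip so the scoop pivots mouth-down.

arm_command(
  rows=[0,0,0,0,0,0,0,0,0,0],
  force=50,
)

```text
clock: 6.77
eef_pos: [604.8, 119.1, 266.2]
tool_rot: [0.0, 0.08, 0.997, -0.0]
wrist_force: [0.8, -0.3, -2.1]
opening: 12.9
```

arm_command(
  rows=[0,0,0,0,0,0,0,0,0,0],
  force=30,
)

```text
clock: 6.93
eef_pos: [604.8, 119.7, 266.2]
tool_rot: [0.0, 0.08, 0.997, -0.0]
wrist_force: [0.8, 0.8, -2.2]
opening: 12.4
```

arm_command(
  rows=[0,0,0,0,0,0,0,0,0,0,0,0,0,0,0,0,0,0,0,0],
  force=20,
)

```text
clock: 7.27
eef_pos: [604.7, 120.3, 266.1]
tool_rot: [0.0, 0.079, 0.997, -0.0]
wrist_force: [-0.2, -0.4, -2.4]
opening: 12.5
```

```bash
python3 look.py p2 250 130 170
```

```text
7.3667 [604.64922059 120.30234382 266.09497827] [-0.03688637  0.78886449 -1.7170616 ] [ 0.00868686 -0.08733413 -0.01630507] 12.870221641070772
w [(np.int32(1686), 307.0, 204.0), (np.int32(1680), 345.0, 203.0)]
s [(np.int32(41), 322.0, 195.0)]
```

View pics/p2.png

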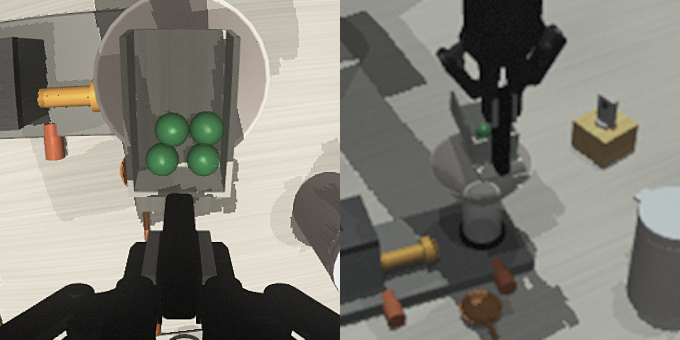

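The scoop doesn't pivot at 20 N: the ball blobs haven't moved. I'll slacken the grip a little at a time through the opening command and watch for tipping.

arm_command(
  rows=[0,0,0,0,13],
)

```text
clock: 7.45
eef_pos: [604.6, 120.3, 266.1]
tool_rot: [-0.0, 0.079, 0.997, -0.0]
wrist_force: [-0.4, 0.3, -1.6]
opening: 12.6
```

arm_command(
  rows=[0,0,0,0,14],
)

```text
clock: 7.53
eef_pos: [604.7, 120.3, 266.1]
tool_rot: [-0.0, 0.079, 0.997, -0.0]
wrist_force: [-0.0, -0.0, -2.4]
opening: 12.5
```

arm_command(
  rows=[0,0,0,0,14.6],
)

```text
clock: 7.62
eef_pos: [604.7, 120.3, 266.1]
tool_rot: [-0.0, 0.079, 0.997, -0.0]
wrist_force: [0.3, 0.3, -1.6]
opening: 12.8
```

```bash
python3 look.py p3 250 130 170
```

```text
7.7167 [604.63734135 120.27406127 266.09124931] [ 0.49880204  0.87951135 -2.24609107] [-0.04024776 -0.05953841 -0.02477936] 12.772311816560084
w [(np.int32(1683), 307.0, 204.0), (np.int32(1679), 344.0, 203.0)]
s [(np.int32(42), 322.0, 195.0)]
```

arm_command(
  rows=[0,0,0,0,15],
)

```text
clock: 7.8
eef_pos: [604.7, 120.3, 266.2]
tool_rot: [0.0, 0.079, 0.997, -0.0]
wrist_force: [-0.7, 0.1, -2.2]
opening: 12.9
```

arm_command(
  rows=[0,0,0,0,15.3],
)

```text
clock: 7.88
eef_pos: [604.7, 120.2, 266.1]
tool_rot: [-0.0, 0.079, 0.997, 0.0]
wrist_force: [0.1, 0.1, -2.5]
opening: 13.1
```

```bash
python3 look.py p3 250 130 170
```

```text
7.9833 [604.67708812 120.26590191 266.13210663] [-0.40744716  0.08779953 -2.71826952] [-0.01689861 -0.04871375 -0.00829799] 13.101397252911669
w [(np.int32(1683), 307.0, 204.0), (np.int32(1685), 345.0, 203.0)]
s [(np.int32(42), 322.0, 195.0)]
```

arm_command(
  rows=[0,0,0,0,15.7],
)

```text
clock: 8.07
eef_pos: [604.7, 120.3, 266.1]
tool_rot: [-0.0, 0.079, 0.997, 0.0]
wrist_force: [0.0, 0.1, -2.5]
opening: 13.7
```

```bash
python3 look.py p3 250 130 170
```

```text
8.1667 [604.66722751 120.27001257 266.16550474] [-0.2079076   1.03941856 -2.8034634 ] [ 0.04391568 -0.07068835 -0.00274958] 13.818722745718041
w [(np.int32(1688), 307.0, 204.0), (np.int32(1684), 345.0, 203.0)]
s [(np.int32(42), 322.0, 195.0)]
```

arm_command(
  rows=[0,0,0,0,15.85],
)

```text
clock: 8.25
eef_pos: [604.7, 120.2, 266.1]
tool_rot: [0.0, 0.079, 0.997, -0.0]
wrist_force: [0.6, -0.2, -1.2]
opening: 13.8
```

```bash
python3 look.py p3 250 130 170
```

```text
8.35 [604.68235867 120.23991116 266.12570792] [-0.57485832  0.1913115  -1.51313602] [-0.02018286 -0.07915058 -0.00440936] 13.812975002907564
w [(np.int32(1688), 307.0, 204.0), (np.int32(1678), 345.0, 203.0)]
s [(np.int32(41), 321.0, 195.0)]
```

arm_command(
  rows=[0,0,0,0,16.0],
)

```text
clock: 8.43
eef_pos: [604.7, 120.3, 266.1]
tool_rot: [-0.0, 0.079, 0.997, -0.0]
wrist_force: [-0.1, -0.9, -2.0]
opening: 13.8
```

```bash
python3 look.py p3 250 130 170
```

```text
8.5333 [604.66091528 120.24147383 266.10944924] [ 0.37652868 -0.49342001 -2.52069251] [-0.06194443 -0.07536303  0.03332034] 13.656772272879468
w [(np.int32(1688), 307.0, 204.0), (np.int32(1677), 345.0, 203.0)]
s [(np.int32(42), 322.0, 195.0)]
```

arm_command(
  rows=[0,0,0,0,16.1],
)

```text
clock: 8.62
eef_pos: [604.7, 120.2, 266.1]
tool_rot: [0.0, 0.079, 0.997, -0.0]
wrist_force: [-0.4, -1.0, -2.2]
opening: 14.0
```

```bash
python3 look.py p3 250 130 170
```

```text
8.7167 [604.66145032 120.25994774 266.12768943] [-0.18017825  0.79638352 -2.23717043] [-0.06055537 -0.08296469  0.05360642] 13.70112791510683
w [(np.int32(1687), 307.0, 204.0), (np.int32(1684), 345.0, 203.0)]
s [(np.int32(43), 322.0, 195.0)]
```

arm_command(
  rows=[0,0,0,0,16.2],
)

```text
clock: 8.8
eef_pos: [604.7, 120.3, 266.1]
tool_rot: [-0.0, 0.079, 0.997, -0.0]
wrist_force: [0.9, -0.2, -2.7]
opening: 14.2
```

```bash
python3 look.py p3 250 130 170
```

```text
8.9 [604.68449034 120.22059013 266.14358756] [ 0.39040712  0.03542079 -1.43482089] [-0.02345623 -0.04229091  0.01072205] 13.666230469262468
w [(np.int32(1684), 307.0, 204.0), (np.int32(1677), 344.0, 203.0)]
s [(np.int32(42), 322.0, 195.0)]
```

arm_command(
  rows=[0,0,0,0,16.3],
)

```text
clock: 8.98
eef_pos: [604.7, 120.3, 266.1]
tool_rot: [0.0, 0.079, 0.997, -0.0]
wrist_force: [0.1, 0.1, -1.2]
opening: 13.9
```

```bash
python3 look.py p3 250 130 170
```

```text
9.0833 [604.69241992 120.235785   266.11204158] [ 0.11324782  0.32701584 -1.25946376] [ 1.08264375e-05 -7.68546007e-02  4.30642573e-02] 13.874873806609111
w [(np.int32(1686), 344.0, 203.0), (np.int32(1679), 306.0, 204.0)]
s [(np.int32(42), 322.0, 195.0)]
```

arm_command(
  rows=[0,0,0,0,16.45],
)

```text
clock: 9.17
eef_pos: [604.8, 120.3, 266.5]
tool_rot: [0.0, 0.079, 0.997, 0.0]
wrist_force: [-0.1, -0.4, -0.1]
opening: 14.1
```

```bash
python3 look.py p3 250 130 170
```

```text
9.2667 [605.00014949 120.26195133 266.8951283 ] [-0.15821917  0.41375679 -0.28347715] [-0.0427317   0.00835377  0.03718263] 14.026006779483822
w [(np.int32(1249), 341.0, 195.0), (np.int32(1252), 307.0, 196.0)]
s [(np.int32(25), 321.0, 210.0)]
```

arm_command(
  rows=[0,0,0,0,16.6],
)

```text
clock: 9.35
eef_pos: [605.0, 120.3, 266.8]
tool_rot: [0.001, 0.079, 0.997, 0.0]
wrist_force: [-0.3, -0.6, 0.4]
opening: 14.2
```

```bash
python3 look.py p3 250 130 170
```

```text
9.45 [604.874204   120.26341974 266.63366805] [ 0.65822211 -0.22509984  0.28043508] [0.02642872 0.02851759 0.00820744] 14.16450664270443
w [(np.int32(434), 316.0, 105.0), (np.int32(434), 340.0, 114.0), (np.int32(464), 312.0, 133.0)]
s []
```

arm_command(
  rows=[0,0,0,0,16.75],
)

```text
clock: 9.53
eef_pos: [604.8, 120.2, 266.4]
tool_rot: [0.0, 0.079, 0.997, 0.0]
wrist_force: [0.2, 0.1, 0.4]
opening: 14.6
```

```bash
python3 look.py p3 250 130 170
```

```text
9.6333 [604.69461866 120.27374092 266.20635772] [-0.47304373 -0.1251073  -1.46221579] [-0.0367915  -0.0614534  -0.02125482] 14.144355652378557
w [(np.int32(1569), 325.0, 108.0)]
s []
```

View pics/p3.png

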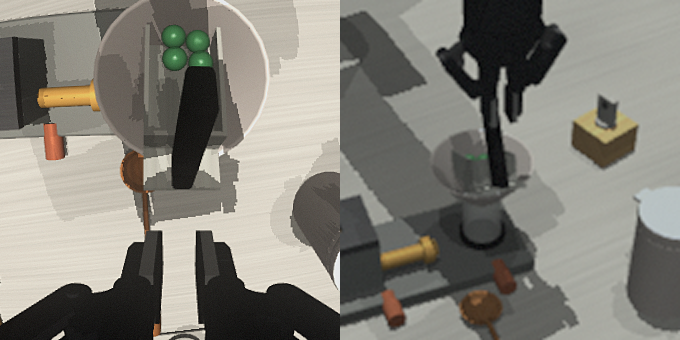

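The scoop slipped out and settled mouth-down in the funnel. Its fin leans toward the robot (wrist image: base (322,247), top about (340,128)), and all four balls are in the mouth or the funnel. I'll triangulate the fin so I can take hold of it again.

Run:
```python
from h import *
import pickle
c=camera("wrist");s=camera("scene");t=camera("top")
pickle.dump((c,s,t),open("p4.pkl","wb"))
def wr(u,v):
    a=wz(c,u,v,0.);b=wz(c,u,v,200.);return a,(b-a)/np.linalg.norm(b-a)
def tri(a,d,o,e):
    e=e/np.linalg.norm(e);A=np.stack([d,-e],1);k=np.linalg.lstsq(A,o-a,rcond=None)[0];p,q=a+k[0]*d,o+k[1]*e
    return ((p+q)/2).round(1),np.linalg.norm(p-q).round(1)
print("base",tri(*wr(322,246),*ray(s,331.5,222)))
a,d=wr(340,128);B=tri(*wr(322,246),*ray(s,331.5,222))[0]
for z in range(140,280,10):
    p=a+d*(z-a[2])/d[2];print(z,p.round(),np.linalg.norm(p-B).round(), proj(s,p))
w=c["image"][60:330,200:440,::-1]
sc=s["image"][150:250,290:380,::-1];tt=t["image"][225:290,285:350,::-1]
sc=cv2.convertScaleAbs(cv2.resize(sc,None,fx=4.5,fy=4.5,interpolation=2),alpha=1.8,beta=20)
H=450
o=[cv2.resize(w,(400,H)),sc[:H,:400]]
cv2.imwrite("pics/p4.png",np.hstack(o))
```

```text
base (array([607.6, 121.3, 163.8]), np.float64(0.7))
140 [534. 145. 140.] 81.0 [324.4 207.7]
150 [534. 145. 150.] 78.0 [324.1 204.5]
160 [534. 144. 160.] 78.0 [323.8 201.2]
170 [533. 144. 170.] 78.0 [323.5 197.8]
180 [533. 143. 180.] 80.0 [323.3 194.4]
190 [532. 143. 190.] 83.0 [323. 191.]
200 [532. 142. 200.] 87.0 [322.7 187.5]
210 [531. 142. 210.] 91.0 [322.4 184. ]
220 [531. 141. 220.] 97.0 [322.1 180.4]
230 [531. 141. 230.] 103.0 [321.8 176.8]
240 [530. 140. 240.] 110.0 [321.4 173.1]
250 [530. 140. 250.] 118.0 [321.1 169.4]
260 [529. 139. 260.] 125.0 [320.8 165.6]
270 [529. 139. 270.] 133.0 [320.5 161.7]
```

View pics/p4.png

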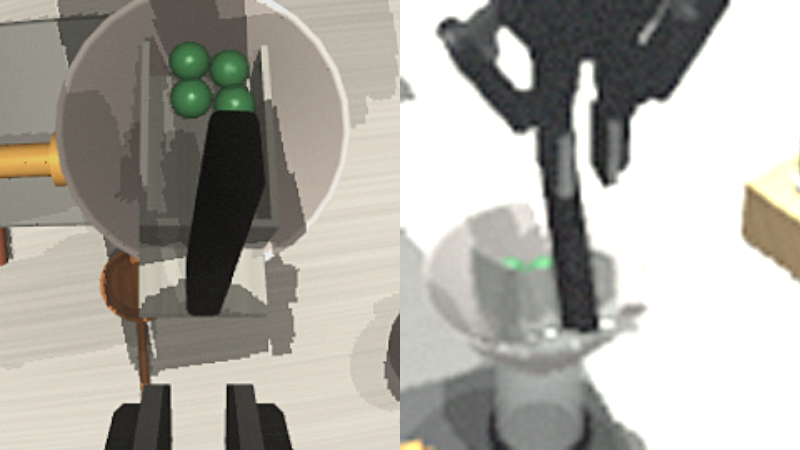

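The fin base is at about (608,121,164), and the scoop rests about 35° mouth-down with its lip against the funnel wall, so the balls are trapped there. I'll re-grip the handle at about (550,136,226) and lift it gently, so the balls roll into the funnel.

arm_command(
  rows=[0,0,0.3,0,50,0,0,0,0,50,-0.7,0.2,0,0,50,-0.68,0.19,0,0,50,0,0,-0.5,0,50,0,0,-0.5,0,50,0,0,-0.43,0,50,0,0,0,0,50],
)

```text
clock: 10.45
eef_pos: [547.3, 135.8, 217.5]
tool_rot: [-0.003, 0.079, 0.997, -0.0]
wrist_force: [-0.3, -0.1, -0.2]
opening: 42.6
```

arm_command(
  rows=[0,0,0,0,30,0,0,0,0,20,0,0,0,0,10,0,0,0,0,0,0,0,0,0,0,0,0,0,0,0],
  force=40,
)

```text
clock: 10.95
eef_pos: [550.5, 134.8, 222.8]
tool_rot: [0.002, 0.079, 0.997, -0.001]
wrist_force: [-0.5, -5.0, 4.5]
opening: 13.7
```

```bash
python3 look.py p5 250 130 170
```

```text
11.05 [550.47163512 134.84369139 222.82070856] [-0.5423508  -5.61822566  5.30143749] [-1.22327835  0.17499209  0.11026578] 13.074692086121784
w [(np.int32(2309), 319.0, 196.0)]
s [(np.int32(24), 319.0, 208.0)]
```

arm_command(
  rows=[0,0,0.1,0,0,0,0,0.1,0,0,0,0,0.1,0,0,0.05,-0.05,0.1,0,0,0.05,-0.05,0.1,0,0,0,0,0,0,0],
  force=60,
)

```text
clock: 11.55
eef_pos: [554.2, 131.9, 242.0]
tool_rot: [0.001, 0.079, 0.997, 0.0]
wrist_force: [0.4, -0.3, -1.0]
opening: 12.6
```

```bash
python3 look.py p6 250 130 170
```

```text
11.65 [553.5544034  131.95759694 241.07248233] [ 0.0085135  -0.13164377 -1.80954416] [ 0.00555303  0.06331312 -0.02492947] 12.617516294349018
w [(np.int32(1377), 319.0, 175.0)]
s []
```

arm_command(
  rows=[0.1,0,0.15,0,0,0.1,0,0.15,0,0,0.1,0,0.1,0,0,0,0,0,0,0],
)

```text
clock: 11.98
eef_pos: [567.1, 131.9, 258.8]
tool_rot: [0.002, 0.079, 0.997, 0.0]
wrist_force: [-0.2, -0.4, -1.2]
opening: 12.8
```

```bash
python3 look.py p7 250 130 170
```

```text
12.0833 [565.87159113 131.85947826 257.36480203] [ 0.10515798 -0.07004866 -1.63677332] [-0.06661424  0.0295043  -0.00855654] 13.0694460403343
w [(np.int32(856), 315.0, 173.0)]
s []
```

View pics/p7.png

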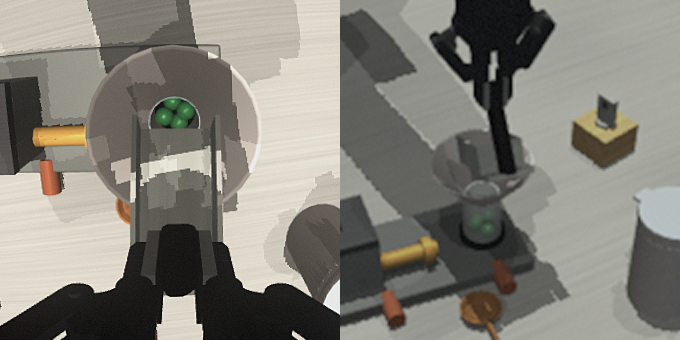

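All four balls are visible in the pot in both views. I'll carry the empty scoop to bare counter right of the unit and lower it. As it lowers I'll drag toward +x, so that contact with the counter levels it.

arm_command(
  rows=[0,0,0.5,0,0,0,0,0.4,0,0,0,-0.4,0,0,0,0,-0.8,0,0,0,-0.21,-0.9,0,0,0,-0.21,-0.9,0,0,0,-0.21,-0.9,0,0,0,-0.21,-0.9,0,0,0,-0.21,-0.9,0,0,0,-0.21,-0.9,0,0,0,-0.21,-0.9,0,0,0,-0.21,-0.9,0,0,0],
  force=60,
)

```text
clock: 13.08
eef_pos: [497.3, -205.6, 292.7]
tool_rot: [-0.0, 0.079, 0.997, 0.0]
wrist_force: [0.7, 0.5, -2.0]
opening: 12.8
```

arm_command(
  rows=[0,-0.6,0,0,0,0,-0.3,0,0,0,0,0,-0.6,0,0,0,0,-0.8,0,0,0,0,-0.8,0,0,0,0,-0.8,0,0,0,0,-0.6,0,0,0,0,-0.3,0,0,0,0,0,0,0],
)

```text
clock: 13.83
eef_pos: [496.4, -238.1, 133.2]
tool_rot: [-0.003, 0.079, 0.997, 0.002]
wrist_force: [-0.8, 0.8, -1.9]
opening: 13.0
```

```bash
cat > tilt.py <<'E'
from h import *
import sys
c=camera("scene");t=camera("top");o=get_obs();print(o["clock"],o["eef_pos"].round(1),o["wrist_force"].round(1),o["opening"].round(1))
x,y,z=o["eef_pos"];u,v=proj(c,(x-20,y,40)).astype(int);u=max(u-70,0);v=max(v-70,0)
cv2.imwrite(f"pics/{sys.argv[1]}.png",cv2.resize(c["image"][v:v+140,u:u+140,::-1],None,fx=4,fy=4,interpolation=2))
E
python3 tilt.py t1
```

```text
Traceback (most recent call last):
  File "tilt.py", line 3, in <module>
    c=camera("scene");t=camera("top");o=get_obs();print(o["clock"],o["eef_pos"].round(1),o["wrist_force"].round(1),o["opening"].round(1))
                                                                                                                   ^^^^^^^^^^^^^^^^^^
AttributeError: 'float' object has no attribute 'round'
```

arm_command(
  rows=[0.1,-0.02,-0.15,0,0,0.1,-0.02,-0.15,0,0,0.2,-0.03,-0.05,0,0,0.2,-0.03,-0.05,0,0,0.3,-0.04,-0.1,0,0,0.3,-0.04,-0.12,0,0,0.25,-0.04,-0.13,0,0,0.25,-0.04,-0.13,0,0],
  force=25,
)

```text
clock: 14.6
eef_pos: [569.7, -252.5, 106.5]
tool_rot: [0.002, 0.079, 0.997, -0.002]
wrist_force: [-2.9, 1.5, 19.2]
opening: 12.6
```

```bash
sed -i 's/o\["opening"\].round(1)/o["opening"]/' tilt.py; python3 tilt.py t1
```

```text
14.7 [ 570.5 -252.6  106.4] [-0.9  0.2 10.2] 13.309917346342868
```

arm_command(
  rows=[0.2,-0.03,-0.05,0,0,0.2,-0.03,-0.05,0,0,0,0,0,0,0],
  force=20,
)

```text
clock: 14.95
eef_pos: [585.8, -254.8, 102.2]
tool_rot: [0.002, 0.079, 0.997, -0.002]
wrist_force: [-1.5, 0.3, 10.5]
opening: 13.1
```

```bash
python3 tilt.py t2
python3 - <<'E'
from h import *
c=camera("wrist");im=c["image"];cv2.imwrite("pics/tw.png",im[:,:,::-1])
# trough bright-wall rows: print brightness column profile at centre, coarse
g=cv2.cvtColor(im,cv2.COLOR_RGB2GRAY);
for v in range(40,330,14): print(v,g[v:v+14,200:440].reshape(14,20,12).mean((0,2)).astype(int))
E
```

```text
15.05 [ 585.5 -254.8  102.3] [-0.3  0.   9.6] 12.888173522119057
40 [216 206 199 199 199 200 200 202 203 203 183 171 171 175 100 100 105 120
 120 121]
54 [215 203 202 203 202 202 201 200 200 190 171 171 171 128  73  74  98 116
 119 119]
68 [218 202 201 201 201 202 202 203 202 176 170 170 166  85  72  74  88  87
  97 111]
82 [213 202 203 202 201 202 203 203 190 170 169 168 135  72  71  84  88  88
  88  87]
96 [212 204 203 202 202 200 199 192 174 171 170 170  89  73  77  89  88  88
  88  88]
110 [206 200 202 202 203 209 184 181 177 170 170 149  75  72  86  88  88  88
  88  88]
124 [205 204 201 201 201 213 142 234 234 126 107 118  90  75  87  87  86  86
  86  87]
138 [200 200 201 201 199 211 152 234 178  92  91  90  89  74  88  87  87  87
  88  89]
152 [197 197 197 198 196 202 148 232 105  91  90  89  88  75  89  88  89  89
  89  89]
166 [201 201 201 201 192 190 145 158  92  89  89  87  89  80  92  87  87  88
  89  90]
180 [198 199 199 198 190 189 139  96  90  88  87  86  86  76  88  87  88  88
  90  91]
194 [198 197 196 195 192 186  91  90  89  86  86  85  85  72  87  87  88  88
  89  90]
208 [194 195 195 195 195 172  79  89  87  85  85  84  84  72  87  95 104 110
 116 110]
222 [198 196 195 194 193 128  77  97 141  83  83  83  83  72 118 122 123 123
 124 124]
236 [192 193 194 194 159  98  77  88 102  82  82  82  82  72 119 120 121 123
 126 127]
250 [196 196 161 122 103  97  77  69  66  67  66  66  68  77 123 124 126 126
 127 138]
264 [198 182 119  68  59  71 115 120 103  29  31  93 102 105 121 122 122 124
 126 189]
278 [173  97  71  69  72  53 107 120  76  16  16  88 118 117 121 122 124 125
 171 220]
292 [188 141 102  71  70  57  69  63  26  17  18  31  70 100 121 122 123 143
 215 219]
306 [196 158 102  70  69  54  20  52  21  17  18  27  49  23 107 122 126 201
 216 216]
320 [207 192 118  95  87  41  25  52  17  17  18  23  54  24  78 120 170 216
 217 217]
```

The trough mouth is at wrist row ~118. It was at ~90 when level and ~188 when tipped 35°, so about 10° of tilt remains. I'll press down a little further and then release.

arm_command(
  rows=[0.15,-0.02,-0.1,0,0,0.15,-0.02,-0.1,0,0,0.1,-0.02,-0.1,0,0,0.1,-0.02,-0.1,0,0,0,0,0,0,0],
)

```text
clock: 15.52
eef_pos: [609.6, -259.0, 89.8]
tool_rot: [0.008, 0.079, 0.997, -0.003]
wrist_force: [4.2, 0.3, 15.1]
opening: 13.0
```

```bash
cat > lip.py <<'E'
from h import *
c=camera("wrist");g=cv2.cvtColor(c["image"],cv2.COLOR_RGB2GRAY);o=get_obs()
print(o["clock"],o["eef_pos"].round(1),o["wrist_force"].round(1),o["opening"])
print([(v,*g[v:v+6,200:440].reshape(6,20,12).mean((0,2)).astype(int)[5:14].tolist()) for v in list(range(72,132,6))+list(range(228,276,6))])
E
python3 lip.py
```

```text
15.5667 [ 609.5 -259.    89.9] [ 4.   0.3 14.6] 12.834886822995246
[(72, 211, 208, 198, 195, 177, 174, 174, 137, 77), (78, 212, 195, 178, 176, 178, 181, 180, 124, 77), (84, 160, 183, 237, 218, 217, 217, 215, 116, 79), (90, 183, 180, 232, 216, 214, 215, 212, 105, 78), (96, 185, 179, 229, 215, 212, 213, 207, 92, 78), (102, 187, 164, 225, 213, 211, 212, 187, 88, 78), (108, 188, 151, 217, 212, 188, 212, 149, 88, 77), (114, 189, 167, 213, 211, 121, 121, 128, 87, 76), (120, 192, 163, 212, 195, 91, 88, 91, 87, 76), (126, 194, 148, 211, 168, 89, 88, 86, 87, 75), (228, 97, 75, 77, 78, 73, 73, 73, 73, 73), (234, 93, 76, 77, 86, 73, 72, 72, 73, 75), (240, 84, 83, 115, 134, 53, 54, 80, 80, 82), (246, 80, 115, 128, 105, 19, 18, 94, 130, 124), (252, 70, 121, 133, 105, 19, 18, 107, 132, 126), (258, 61, 121, 133, 99, 18, 18, 106, 128, 116), (264, 58, 99, 110, 79, 18, 18, 88, 112, 109), (270, 56, 90, 103, 69, 17, 17, 79, 105, 106)]
```

Run:
```python
from h import *
import pickle
d=pickle.load(open("d.pkl","rb"));c=d["top"]
for n,p in dict(brushL=(467,262),brushR=(481,265),brushtop=(468,232),scrL=(421,226),scrR=(438,231)).items(): print(n,onz(c,*p,25))
```

```text
brushL [ 601.1 -292.6   25. ]
brushR [ 597.8 -333.3   25. ]
brushtop [ 690.4 -288.9   25. ]
scrL [ 689.9 -151.    25. ]
scrR [ 681.6 -201.7   25. ]
```

arm_command(
  rows=[0,0,0.2,0,0,0,0,0,0,18,0,0,0,0,25,0,0,0,0,35,0,0,0,0,40,0,0,0.3,0,40],
)

```text
clock: 16.07
eef_pos: [600.0, -254.8, 98.0]
tool_rot: [-0.003, 0.079, 0.997, 0.002]
wrist_force: [0.4, 0.5, 0.1]
opening: 34.2
```

arm_command(
  rows=[0,0,0.6,0,40,0,0,0.8,0,40,0,0,0.9,0,40,0,0,0.9,0,40,0,0,0.9,0,60,0,0,0,0,60],
)

```text
clock: 16.57
eef_pos: [605.4, -258.0, 277.1]
tool_rot: [0.007, 0.079, 0.997, -0.004]
wrist_force: [0.7, -1.0, 2.3]
opening: 51.1
```

Run:
```python
from h import *
c=camera("wrist");s=camera("scene");o=get_obs();print(o["clock"],o["eef_pos"],o["tool_rot"],o["wrist_force"])
a=c["image"][20:320,150:450,::-1];b=cv2.resize(s["image"][240:370,90:220,::-1],(300,300),interpolation=2)
cv2.imwrite("pics/r1.png",np.hstack([a,b]))
```

```text
16.6667 [ 603.12080477 -256.6870956   269.36542499] [ 0.00252766  0.07911931  0.9968611  -0.00130338] [-0.97749718  0.08448939 -0.68159875]
```

arm_command(
  rows=[-0.22,0.9,0,0,60,-0.22,0.9,0,0,60,-0.22,0.9,0,0,60,-0.22,0.9,0,0,60,-0.22,0.9,0,0,60,-0.22,0.9,0,0,60,-0.22,0.9,0,0,60,-0.22,0.9,0,0,60,-0.22,0.9,0,0,60,-0.22,0.9,0,0,60,-0.22,0.9,0,0,60,-0.22,0.9,0,0,60],
)

```text
clock: 17.67
eef_pos: [494.8, 177.3, 263.7]
tool_rot: [-0.002, 0.079, 0.997, -0.0]
wrist_force: [0.9, -0.4, 0.1]
opening: 50.8
```

arm_command(
  rows=[-0.22,0.9,-0.3,1,60,-0.22,0.9,-0.3,1,60,-0.22,0.9,-0.3,0.8,60,-0.22,0.9,0,0,60,-0.22,0.9,0,0,60,0,0,0,0,60,0,0,0,0,60],
)

```text
clock: 18.25
eef_pos: [450.9, 356.9, 227.5]
tool_rot: [-0.002, -0.069, 0.998, -0.001]
wrist_force: [0.5, -0.2, 0.1]
opening: 51.2
```

Run:
```python
from h import *
import pickle
w=camera("wrist");t=camera("top");s=camera("scene");o=get_obs();pickle.dump((w,t,s,o),open("k1.pkl","wb"))
print(o["clock"],o["eef_pos"],o["tool_rot"])
d=pickle.load(open("d.pkl","rb"))
for n,x in(("top",t),("scene",s)):
    a=d[n]["image"].astype(int);df=np.abs(a-x["image"]).max(2)
    print(n,"brush diff",[int((df[r]>40).sum()) for r in ((slice(200,264),slice(464,483)),)])
# compose: wrist, top crop of scoop, scene crop of scoop
u,v=proj(t,(560,-250,30)).astype(int);p,q=proj(s,(560,-250,30)).astype(int)
A=w["image"][:,:,::-1][20:420,120:520]
B=cv2.resize(t["image"][v-25:v+25,u-25:u+25,::-1],(300,300),interpolation=2);C=cv2.resize(s["image"][q-60:q+40,p-50:p+50,::-1],(300,300),interpolation=2)
out=np.zeros((600,700,3),np.uint8);out[:400,:400]=A;out[:300,400:]=B;out[300:,400:]=C
cv2.imwrite("pics/k1.png",out)
```

```text
18.4 [452.48888065 354.744871   228.64473305] [-9.12907188e-04 -6.68841480e-02  9.97760140e-01 -6.16641858e-04]
top brush diff [11]
scene brush diff [0]
```

View pics/k1.png

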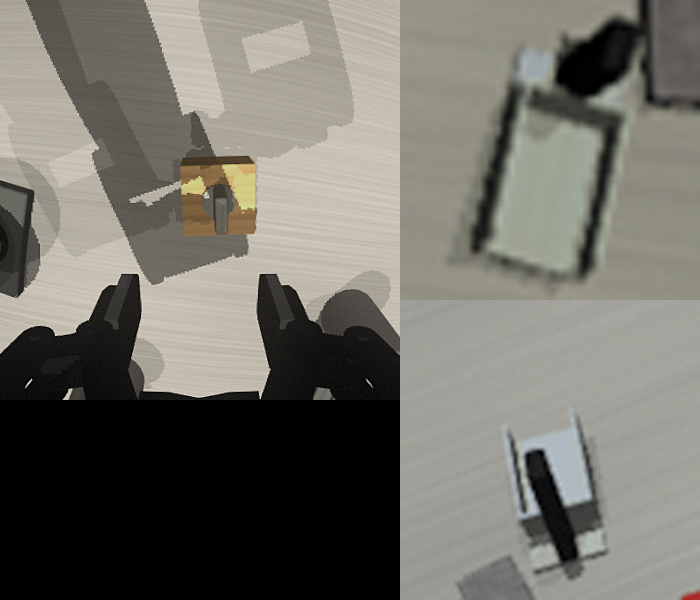

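The scoop stands upright on bare counter and the brush hasn't moved. In the wrist view the key bow is at about (340,235) inside the wooden stand. I've used all 12 views, so I'll measure the key numerically.

Run:
```python
from h import *
import pickle
w,t,s,o=pickle.load(open("k1.pkl","rb"))
im=w["image"];hsv=cv2.cvtColor(im,cv2.COLOR_RGB2HSV)
wood=(hsv[...,1]>90)&(hsv[...,0]<40)&(hsv[...,0]>8)
wood[:150]=0;wood[280:]=0;wood[:,:280]=0;wood[:,400:]=0
cn=max(cv2.findContours(wood.astype(np.uint8),0,2)[0],key=cv2.contourArea);r=cv2.minAreaRect(cn)
print("wood",r)
ap=cv2.approxPolyDP(cn,6,True)[:,0];print("poly",ap.tolist(),[wz(w,*p,45).tolist() for p in ap])
g=cv2.cvtColor(im,cv2.COLOR_RGB2GRAY)
print("cols",list(range(316,366,2)))
for v in range(200,262,3): print(v,' '.join(('%3d'%g[v,u])+('w' if wood[v,u] else '.') for u in range(316,366,2)))
```

```text
wood ((337.75360107421875, 215.6380615234375), (78.2886734008789, 74.1848373413086), 88.49256896972656)
poly [[368, 176], [303, 178], [304, 255], [337, 254], [320, 221], [338, 203], [357, 220], [341, 254], [373, 253], [374, 228], [358, 225], [374, 223]] [[413.4, 392.6, 45.0], [423.0, 338.3, 45.0], [492.0, 348.0, 45.0], [486.9, 377.2, 45.0], [458.6, 357.8, 45.0], [440.4, 370.9, 45.0], [453.1, 389.6, 45.0], [486.4, 380.8, 45.0], [481.5, 409.3, 45.0], [458.2, 405.8, 45.0], [457.5, 391.3, 45.0], [453.7, 405.0, 45.0]]
cols [316, 318, 320, 322, 324, 326, 328, 330, 332, 334, 336, 338, 340, 342, 344, 346, 348, 350, 352, 354, 356, 358, 360, 362, 364]
200 203w 197w 199w 141w 112w 116w 114w 116w 119w 116w 113w 113w  88w  86w  89w  95w 174w 180w 178w 201w 197w 196w 196w 195w 197w
203 200w 197w 201w 197w 106w 119w 116w 117w 119w 101w  87w  80w  89w  86w  89w  85w  76w 181w 184w 198w 196w 197w 193w 196w 196w
206 194w 194w 195w 197w 181w  94w 111w  76w  76.  69.  58.  60.  57.  59.  68.  68.  77w  90w 190w 191w 193w 195w 198w 195w 198w
209 192w 191w 191w 191w 182w  59w  82. 100.  84.  48.  56.  56.
[... 1558 characters left out ...]
  94.  96. 102w 114w 115w 116w 113w 114w 115w 118w 110w
248 108w 113w 113w 113w 111w 111w 115w 113w 111w  99w  92.  97.  91.  90.  96.  98. 100w 112w 111w 109w 111w 111w 108w 112w 110w
251 109w 109w 108w 110w 106w 110w 112w 111w 111w 106w  82.  93.  96.  93. 105. 101. 103w 115w 115w 113w 116w 112w 115w 112w 114w
254 116w 117w 116w 114w 115w 114w 116w 115w 112w 116w 104w  91.  99.  91w  97w  96w 117w 112w 115w 116w 114w 113w 110. 113. 113.
257 107. 107. 105. 108. 104. 106. 104. 107. 104.  98. 104. 106. 103. 107. 108. 105. 106. 109. 109. 111. 107. 106. 105. 108. 107.
260 103. 107. 105. 109. 108. 103. 106. 107. 109. 108. 106. 107. 104. 108. 104. 105. 105. 103. 105. 104. 105. 102. 106. 106. 102.
```

Run:
```python
from h import *
import pickle
w,t,s,o=pickle.load(open("k1.pkl","rb"))
P=[wz(w,*p,89) for p in((335,218.5),(347,217.5),(336,254.5),(347,253.5))];print(P,np.mean(P,0),yaw(P[0],P[2]),yaw(P[1],P[3]))
St=[wz(w,*p,45) for p in((304,255),(373,253))];print(yaw(*St))
print(o["eef_pos"],2*np.degrees(np.arctan2(o["tool_rot"][2],o["tool_rot"][1]))-90)
```

```text
[array([442.5, 366.8,  89. ]), array([440.5, 375.6,  89. ]), array([470.9, 372. ,  89. ]), array([468.9, 380.3,  89. ])] [455.7   373.675  89.   ] 10.4 9.4
99.7
[452.48888065 354.744871   228.64473305] 97.67008939487494
```

arm_command(
  rows=[0.07,0.47,-0.5,0.33,50,0,0,-0.8,0,50,0,0,-0.8,0,50,0,0,-0.8,0,50,0,0,-0.7,0,50,0,0,-0.3,0,50,0,0,-0.12,0,50,0,0,0,0,50,0,0,0,0,50],
  force=80,
)

```text
clock: 19.15
eef_pos: [456.9, 374.8, 70.6]
tool_rot: [0.001, -0.084, 0.996, 0.001]
wrist_force: [0.9, -0.1, 0.3]
opening: 42.8
```

Run:
```python
from h import *
o=get_obs();print(o["eef_pos"],o["wrist_force"],2*np.degrees(np.arctan2(o["tool_rot"][2],o["tool_rot"][1]))-90,o["opening"])
```

```text
[456.85660638 374.7653911   70.61318382] [ 0.88309748 -0.06025598  0.25206517] 99.65583725947675 42.782880373459086
```

arm_command(
  rows=[-0.03,-0.03,-0.05,0,50,0,0,0,0,30,0,0,0,0,15,0,0,0,0,0,0,0,0,0,0,0,0,0,0,0,0,0,0,0,0],
)

```text
clock: 19.73
eef_pos: [455.0, 373.9, 68.2]
tool_rot: [0.001, -0.085, 0.996, 0.0]
wrist_force: [-0.6, -0.8, 5.7]
opening: 9.0
```

arm_command(
  rows=[0,0,0.2,0,0,0,0,0.5,0,0,0,0,0.8,0,0,0,0,0.9,0,0,0,0,0.9,0,0,0,0,0.4,0,0,0,0,0,0,0],
  force=120,
)

```text
clock: 20.32
eef_pos: [456.4, 374.8, 220.8]
tool_rot: [0.005, -0.085, 0.996, 0.002]
wrist_force: [0.5, 0.0, -0.5]
opening: 8.7
```

Run:
```python
from h import *
w=camera("wrist");o=get_obs();print(o["eef_pos"],o["wrist_force"],2*np.degrees(np.arctan2(o["tool_rot"][2],o["tool_rot"][1]))-90,o["opening"],o["q"])
import pickle;pickle.dump((w,o),open("k2.pkl","wb"))
def wproj(c,p):
    T=c["camera_from_world"];q=T[:3,:3]@np.asarray(p,float)+T[:3,3];K=c["intrinsics"];r=np.hypot(q[0],q[1]);th=np.arctan2(r,q[2])
    return (K[0,0]*th*q[0]/r+K[0,2]).round(1),(K[1,1]*th*q[1]/r+K[1,2]).round(1)
x,y,z=o["eef_pos"];print("TCP px",wproj(w,(x,y,z)),"tip px",wproj(w,(x,y,z-57)))
g=cv2.cvtColor(w["image"],cv2.COLOR_RGB2GRAY)
u0=296
for v in range(236,330,4): print(v,*['%3d'%a for a in g[v,u0:u0+52:2]])
```

```text
[455.11530433 374.02058898 217.3567981 ] [-0.68136664  0.74100152 -1.94739892] 99.71350478376087 8.629068934764078 [ 5.15769479e-01  1.20980002e-01  1.82205394e+00  3.14767033e-06
  1.19381822e+00 -1.22456064e+00]
TCP px (np.float64(319.1), np.float64(320.3)) tip px (np.float64(318.8), np.float64(265.1))
236  91  92  98  92  92  95  96  95  95  91  97 102  96  98  93  99 100 116 111 115 114 114 117 117 118 115
240 111 112 110 111 111 113 114 112 111 110 113 110 107 102 112 114 109 113 112 112 111 114 111 116 113 113
244 115 115 114 117 115 116 113 116 114 114 115 116 114 113 116 116 115 113 117 117 114 117 113 118 116 116
248 104 106 107 109 107 104 104 105 105 102 104 107 106 108 108 110 107 109 109 107 106 109 108 106 110 111
252 107 107 105 104 108 108 107 109 109 106 106 108 107 105 108 107 106 104 105 102 100 101 107 105 105 106
256 102 104 103  99 105 103 107 103 105  73  47  52  53  52  90 107 101 103 108 104 110 110 106 110 110 110
260 106 104 107 104 105 103 103 108 101  49  53  55  56  54  62 104 103 101 103  98 106 103 104 104 103 105
264 107 108 109 109 109 107 107 109 10
[... 1097 characters left out ...]
  54  50  57  51  54  30  38  48  49  48  50  51  48
308  49  52  53  54  14  52  53  53  51  52  54  51  49  52  52  54  53  53  30  39  49  49  50  54  49  53
312  52  51  48  46  19  53  50  53  52  51  53  50  55  54  54  51  51  49  30  36  55  48  47  49  50  53
316  49  45  50  45  21  48  47  53  52  53  51  52  52  53  55  51  53  50  31  25  52  48  45  51  51  49
320  47  46  49  41  18  51  49  49  50  51  51  49  48  48  56  53  51  52  44  19  54  52  50  50  48  51
324  48  49  44  40  17  54  52  59  54  55  56  54  57  58  59  56  53  52  52  17  47  45  49  49  50  49
328  51  49  48  33  20  56  58  60  61  60  61  61  62  61  61  59  64  61  55  19  40  47  50  51  44  52
```

```bash
cat >> h.py <<'E'
def wproj(c,p):
    T=c["camera_from_world"];q=T[:3,:3]@np.asarray(p,float)+T[:3,3];K=c["intrinsics"];r=np.hypot(q[0],q[1]);th=np.arctan2(r,q[2])
    return (K[0,0]*th*q[0]/r+K[0,2]).round(1),(K[1,1]*th*q[1]/r+K[1,2]).round(1)
E
python3 - <<'E'
from h import *
import pickle
w,o=pickle.load(open("k2.pkl","rb"));P=o["eef_pos"];a=np.radians(9.7);ex=np.array([np.cos(a),np.sin(a),0])
for e in(-2,0,2): print(e,[wproj(w,P+(e+d)*ex+[0,0,-57+h]) for d,h in((-10,0),(-15,34),(-10,18))])
g=cv2.cvtColor(w["image"],cv2.COLOR_RGB2GRAY)
print("col319",list(zip(range(250,282),g[250:282,317:322].mean(1).astype(int))))
print("row264",list(zip(range(310,330),g[260:268,310:330].mean(0).astype(int))))
E
```

```text
-2 [(np.float64(318.8), np.float64(244.7)), (np.float64(319.0), np.float64(260.8)), (np.float64(318.9), np.float64(257.4))]
0 [(np.float64(318.8), np.float64(248.2)), (np.float64(319.0), np.float64(264.8)), (np.float64(318.9), np.float64(261.2))]
2 [(np.float64(318.8), np.float64(251.6)), (np.float64(319.0), np.float64(268.9)), (np.float64(318.9), np.float64(264.9))]
col319 [(250, np.int64(103)), (251, np.int64(105)), (252, np.int64(106)), (253, np.int64(108)), (254, np.int64(108)), (255, np.int64(84)), (256, np.int64(52)), (257, np.int64(51)), (258, np.int64(55)), (259, np.int64(54)), (260, np.int64(55)), (261, np.int64(54)), (262, np.int64(55)), (263, np.int64(55)), (264, np.int64(54)), (265, np.int64(53)), (266, np.int64(53)), (267, np.int64(52)), (268, np.int64(53)), (269, np.int64(61)), (270, np.int64(63)), (271, np.int64(62)), (272, np.int64(62)), (273, np.int64(57)), (274, np.int64(52)), (275, np.int64(52)), (276, np.int64(53)), (277, np.int64(64)), (278, np.int64(59)), (279, np.int64(54)), (280, np.int64(54)), (281, np.int64(53))]
row264 [(310, np.int64(106)), (311, np.int64(107)), (312, np.int64(101)), (313, np.int64(77)), (314, np.int64(48)), (315, np.int64(52)), (316, np.int64(53)), (317, np.int64(54)), (318, np.int64(54)), (319, np.int64(53)), (320, np.int64(53)), (321, np.int64(54)), (322, np.int64(53)), (323, np.int64(49)), (324, np.int64(61)), (325, np.int64(91)), (326, np.int64(108)), (327, np.int64(104)), (328, np.int64(104)), (329, np.int64(103))]
```

arm_command(
  rows=[0,0,0,0,0,0,0,0,0,0,0,0,0,0,0],
)

```text
clock: 20.62
eef_pos: [453.1, 372.7, 212.0]
tool_rot: [-0.002, -0.085, 0.996, -0.001]
wrist_force: [0.5, -0.5, -1.2]
opening: 8.4
```

```bash
cat > km.py <<'E'
from h import *
o0=get_obs();w=camera("wrist");o=get_obs();P=o0["eef_pos"];print(o["clock"],P,o["eef_pos"],o["opening"])
q=o["tool_rot"];a=2*np.arctan2(q[2],q[1])-np.pi;ex=np.array([np.cos(a),np.sin(a),0]);print("key yaw",np.degrees(a))
for e in(0,4): print(e,[wproj(w,P+(e+d)*ex+[0,0,-57+h]) for d,h in((-10,0),(-15,34),(-10,18))])
g=cv2.cvtColor(w["image"],cv2.COLOR_RGB2GRAY)
print("col",g[248:282,317:322].mean(1).astype(int).tolist())
print("row",g[260:268,308:332].mean(0).astype(int).tolist())
E
python3 km.py
```

```text
20.6667 [453.0550221  372.71245864 212.01371487] [453.24145576 372.85168473 212.36206088] 8.323911233490678
key yaw 9.705193286871891
0 [(np.float64(320.3), np.float64(254.3)), (np.float64(320.5), np.float64(271.4)), (np.float64(320.4), np.float64(267.5))]
4 [(np.float64(320.3), np.float64(261.2)), (np.float64(320.4), np.float64(279.5)), (np.float64(320.4), np.float64(275.0))]
col [113, 113, 111, 112, 111, 113, 115, 89, 53, 51, 54, 53, 55, 53, 54, 53, 53, 52, 52, 53, 53, 60, 63, 62, 61, 57, 51, 53, 52, 68, 58, 53, 51, 53]
row [104, 105, 105, 107, 101, 76, 47, 52, 52, 53, 54, 53, 54, 53, 52, 51, 62, 92, 109, 106, 106, 104, 105, 106]
```

arm_command(
  rows=[0,0,0.5,0,0,0.13,-0.5,0,0,0,0.13,-0.8,0,0,0,0.13,-0.9,0,0,0,0.13,-0.95,0,0,0,0.13,-0.95,0,0,0,0.13,-0.95,0,0,0,0.13,-0.95,0,0,0,0.13,-0.95,0,-1,0,0.13,-0.95,0,-1,0,0.13,-0.95,0,-1,0,0.13,-0.9,0,0,0],
)

```text
clock: 21.67
eef_pos: [510.9, -18.5, 233.8]
tool_rot: [-0.001, 0.074, 0.997, 0.0]
wrist_force: [1.1, -0.0, -0.5]
opening: 8.5
```

arm_command(
  rows=[0.07,-0.75,0,0,0,0,0,-0.4,0,0,0,0,0,0,0,0,0,0,0,0,0,0,0,0,0],
)

```text
clock: 22.08
eef_pos: [513.9, -45.8, 218.4]
tool_rot: [-0.001, 0.072, 0.997, 0.0]
wrist_force: [0.2, 1.1, -1.0]
opening: 8.5
```

```bash
python3 km.py
python3 - <<'E'
from h import *
o0=get_obs();w=camera("wrist");import pickle;pickle.dump((w,o0),open("k3.pkl","wb"));im=w["image"]
print(o0["eef_pos"]);p=wproj(w,(512.7,-46.9,100));print("pred keyhole px",p)
u,v=int(p[0]),int(p[1]);hsv=cv2.cvtColor(im,cv2.COLOR_RGB2HSV);g=cv2.cvtColor(im,cv2.COLOR_RGB2GRAY)
print("u from",u-24)
for y in range(v-40,v+30,3): print(y,' '.join('%3d'%g[y,x]+('o' if hsv[y,x,1]>110 and g[y,x]>50 else ' ') for x in range(u-24,u+26,2)))
E
```

```text
22.1333 [513.9265875  -45.83399465 218.41813069] [514.22639174 -45.70409055 218.97661403] 8.247293158642163
key yaw -8.219116328755529
0 [(np.float64(320.4), np.float64(253.4)), (np.float64(320.7), np.float64(270.6)), (np.float64(320.6), np.float64(266.7))]
4 [(np.float64(320.4), np.float64(260.3)), (np.float64(320.7), np.float64(278.7)), (np.float64(320.5), np.float64(274.2))]
col [34, 35, 39, 47, 47, 45, 44, 52, 65, 64, 62, 63, 62, 64, 64, 63, 63, 63, 62, 63, 64, 72, 76, 76, 74, 68, 62, 64, 63, 79, 69, 63, 64, 64]
row [48, 47, 47, 48, 49, 56, 66, 62, 63, 63, 64, 62, 63, 64, 63, 64, 60, 51, 45, 45, 47, 46, 46, 48]
[514.22639174 -45.70409055 218.97661403]
pred keyhole px (np.float64(318.1), np.float64(232.7))
u from 294
192  37   40   40   37   38   33   34   40   32   33   32   30   34   42   42   42   40   39   36   37   39   40   38   38   39 
195  38   38   39   38   36   40   34   33   33   33   37   29   29   39   37   38   36   41   39   35   38   40   38   38   39 
198  38   39   35   33   35   32   35   36   37   34   32   32   36   37   38   40   40   40   40   37   40   42
[... 2024 characters left out ...]
   28   29   40   50   46   52   47   43   48   44   46 
249  50   49   48   51   46   50   49   43   49   41   47   40   40   40   45   35   45   49   46   44   49   44   50   47   47 
252  50   48   51   49   47   48   46   48   48   45   48   49   48   45   45   47   44   46   44   49   47   44   45   46   46 
255  53   49   50   50   48   44   48   45   46   49   43   52   55   52   46   46   47   46   44   46   48   44   47   45   47 
258  51   50   52   49   51   53   48   47   50   44   64   65   63   64   66   63   46   41   45   44   48   47   49   43   48 
261  52   47   49   46   51   50   47   45   48   50   67   58   60   60   63   63   42   48   46   48   46   44   43   50   48
```

arm_command(
  rows=[-0.045,0.01,-0.4,-0.03,0,0,0,-0.4,0,0,0,0,-0.35,0,0,0,0,0,0,0,0,0,0,0,0,0,0,0,0,0],
)

```text
clock: 22.68
eef_pos: [513.2, -45.8, 174.2]
tool_rot: [0.001, 0.073, 0.997, -0.0]
wrist_force: [0.4, -0.5, 0.3]
opening: 8.2
```

```bash
python3 km.py
python3 - <<'E'
from h import *
import pickle
w,o=pickle.load(open("k3.pkl","rb"));print("keyhole@k3",wz(w,319.3,233.4,100),[wproj(w,np.array((512.7,-46.9,100))+d*np.array((.989,-.145,0))) for d in(-12.75,12.75)])
o0=get_obs();w=camera("wrist");im=w["image"]
p=wproj(w,(513,-46.3,100));print(o0["eef_pos"],"pred",p)
hsv=cv2.cvtColor(im,cv2.COLOR_RGB2HSV);g=cv2.cvtColor(im,cv2.COLOR_RGB2GRAY)
u,v=int(p[0]),int(p[1]);print("u from",u-22)
for y in range(v-24,v+34,3): print(y,' '.join('%3d'%g[y,x]+('o' if hsv[y,x,1]>110 and g[y,x]>50 else ' ') for x in range(u-22,u+24,2)))
E
```

```text
22.7333 [513.20306643 -45.83813824 174.22646057] [513.38643163 -46.02091986 174.50850923] 8.517794065620858
key yaw -8.433024479617298
0 [(np.float64(320.5), np.float64(253.2)), (np.float64(320.8), np.float64(270.5)), (np.float64(320.6), np.float64(266.6))]
4 [(np.float64(320.5), np.float64(260.1)), (np.float64(320.8), np.float64(278.7)), (np.float64(320.6), np.float64(274.0))]
col [76, 76, 77, 71, 61, 60, 62, 63, 66, 67, 66, 68, 66, 67, 65, 69, 66, 66, 65, 68, 67, 76, 80, 79, 78, 72, 66, 66, 66, 86, 74, 68, 66, 68]
row [48, 47, 43, 38, 45, 60, 68, 67, 67, 67, 65, 67, 66, 66, 66, 67, 66, 60, 41, 31, 31, 32, 34, 35]
keyhole@k3 [513.3 -46.1 100. ] [(np.float64(318.1), np.float64(215.1)), (np.float64(318.0), np.float64(249.7))]
[513.38643163 -46.02091986 174.50850923] pred (np.float64(319.8), np.float64(257.5))
u from 297
233  35   38   34   56   32   31   36   32   28   33   30   34   33   33   28   27   29   39   40   44   37   38   37 
236  37   34   50   51   46   34   35   36   31   33   28   30   34   36   32   33   36   40   40   44   40   36   38 
239 104   89   47   50   51   3
[... 1409 characters left out ...]
   50   52   52   59   68   68   68   66   68   68   66   66   66   65   73   55   46   45   45   45   42 
278  56   57   68   70   67   73   81   71   77   74   73   73   76   70   75   75   81   70   66   61   65   44   50 
281  67   65   76   81   83   83   70   69   69   67   67   68   68   65   65   67   68   83   83   81   72   65   61 
284  79   82   84   89   84   74   69   69   70   71   70   69   69   71   69   67   66   82   77   78   79   82   71 
287  83   83   85   85   84   66   63   65   70   69   72   70   70   68   69   69   68   79   79   83   76   79   87 
290  72   67   69   72   49   71   64   69   70   69   65   68   68   72   71   69   67   52   64   68   68   69   74
```

arm_command(
  rows=[-0.022,0.015,-0.2,0,0,0,0,-0.15,0,0,0,0,-0.1,0,0,0,0,-0.1,0,0,0,0,0,0,0,0,0,0,0,0],
)

```text
clock: 23.28
eef_pos: [511.3, -45.5, 150.4]
tool_rot: [-0.001, 0.074, 0.997, 0.0]
wrist_force: [-0.0, 0.1, -0.2]
opening: 8.7
```

arm_command(
  rows=[0,0,-0.1,0,0,0,0,-0.1,0,0,0,0,-0.1,0,0,0,0,0,0,0,0,0,0,0,0],
)

```text
clock: 23.7
eef_pos: [511.3, -45.4, 138.4]
tool_rot: [-0.0, 0.074, 0.997, 0.0]
wrist_force: [0.3, -0.3, -1.1]
opening: 8.7
```

arm_command(
  rows=[0,0,-0.1,0,0,0,0,-0.1,0.15,0,0,0,-0.1,-0.15,0,0,0,-0.05,0,0,0,0,0,0,0],
)

```text
clock: 24.12
eef_pos: [512.7, -45.7, 125.9]
tool_rot: [0.002, 0.074, 0.997, -0.0]
wrist_force: [1.4, 0.2, 0.9]
opening: 8.5
```

arm_command(
  rows=[0,0,-0.08,0.15,0,0,0,-0.08,-0.15,0,0,0,-0.05,0,0,0,0,0,0,0],
)

```text
clock: 24.45
eef_pos: [513.1, -45.8, 123.2]
tool_rot: [-0.0, 0.073, 0.997, -0.0]
wrist_force: [-12.5, 4.7, 32.2]
opening: 8.9
```

```bash
python3 km.py; python3 -c "
from h import *
o=get_obs();print(o['wrist_force'],o['wrist_torque'],o['eef_pos'])
w=camera('wrist');g=cv2.cvtColor(w['image'],cv2.COLOR_RGB2GRAY)
for y in range(240,300,3): print(y,*['%3d'%a for a in g[y,285:353:3]])
cv2.imwrite('pics/in.png',w['image'][:,:,::-1])"
```

```text
24.5 [513.13516475 -45.76030473 123.15731966] [513.12847284 -45.74220088 123.15408954] 8.331945144166903
key yaw -8.366843255939056
0 [(np.float64(320.5), np.float64(253.3)), (np.float64(320.8), np.float64(270.5)), (np.float64(320.6), np.float64(266.6))]
4 [(np.float64(320.5), np.float64(260.2)), (np.float64(320.8), np.float64(278.7)), (np.float64(320.6), np.float64(274.0))]
col [32, 31, 32, 34, 32, 33, 32, 32, 32, 32, 31, 32, 33, 32, 34, 31, 31, 32, 30, 32, 33, 31, 30, 31, 39, 56, 70, 68, 68, 86, 78, 67, 66, 67]
row [32, 32, 32, 31, 31, 32, 31, 32, 31, 31, 31, 32, 32, 32, 30, 30, 31, 32, 31, 32, 32, 31, 32, 33]
[-11.7601247    4.01627561  31.94957101] [0.66430748 2.14294097 0.05355983] [513.12847284 -45.74220088 123.15408954]
240  36  32  38  36  35  35  37  34  32  34  39  31  34  36  30  32  35  36  30  32  35  37  33
243  38  38  38  36  32  34  33  30  32  32  35  33  34  32  33  34  30  29  30  30  29  34  36
246  34  37  34  36  37  33  34  34  28  33  35  34  35  32  27  33  30  31  34  34  37  34  36
249  36  37  32  34  34  33  34  32  31  37  28  34  32  32  33  29  34  28
[... 856 characters left out ...]
  63  32  32  34  33  31  30
279  36  39  33  38  32  72  70  84  76  69  67  70  70  69  70  85  73  66  56  39  32  29  29
282  36  35  33  43  68  77  86  83  70  67  70  64  73  65  66  75  84  80  73  67  30  32  31
285  33  36  33  68  85  85  86  83  64  66  64  70  67  66  70  70  80  80  84  78  57  31  36
288  36  36  65  86  83  82  86  85  68  68  71  69  68  66  68  67  81  83  82  86  75  28  33
291  36  49  89  60  63  62  64  16  66  69  67  68  68  68  69  67  51  61  60  58  79  70  33
294  51  67  84  64  63  65  62  19  69  67  68  65  70  67  67  72  46  62  67  65  73  83  32
297  49  78  81  62  62  63  60  21  70  70  68  65  70  69  70  71  44  61  64  58  65  83  35
```

The collar is still at the same place in the wrist image, so the key hasn't slid in the grip. The collar's underside works out at z ≈ 100, so the key is fully home. I'll ease the push a little and start turning clockwise.

arm_command(
  rows=[0,0,0.05,0,0,0,0,0,0,0],
)

```text
clock: 24.72
eef_pos: [513.1, -45.7, 123.2]
tool_rot: [0.001, 0.073, 0.997, -0.0]
wrist_force: [-7.6, 2.7, 21.5]
opening: 8.3
```

arm_command(
  rows=[0,0,0,-0.5,0,0,0,0,-0.5,0,0,0,0,-0.5,0,0,0,0,-0.5,0,0,0,0,0,0],
)

```text
clock: 25.13
eef_pos: [513.2, -45.6, 123.2]
tool_rot: [0.001, 0.178, 0.984, 0.0]
wrist_force: [-6.1, 3.0, 20.4]
opening: 8.2
```

```bash
cat > st.py <<'E'
from h import *
o=get_obs();q=o["tool_rot"];print(o["clock"],o["eef_pos"].round(2),o["wrist_force"].round(1),o["wrist_torque"].round(3),"yaw",np.degrees(2*np.arctan2(q[2],q[1])-np.pi).round(2),o["opening"])
E
python3 st.py
```

```text
25.1333 [513.22 -45.57 123.19] [-6.1  3.  20.4] [ 0.464  1.321 -0.019] yaw -20.5 8.225695310395635
```

arm_command(
  rows=[0.003,0,0,-0.7,0,0.003,0,0,-0.7,0,0.003,0,0,-0.7,0,0.003,0,0,-0.7,0,0.003,0,0,-0.7,0,0.003,0,0,-0.7,0,0.003,0,0,-0.7,0,0.003,0,0,-0.7,0,0.003,0,0,-0.7,0,0.003,0,0,-0.7,0,0,0,0,0,0],
)

```text
clock: 26.05
eef_pos: [513.8, -45.2, 123.2]
tool_rot: [-0.0, 0.519, 0.855, 0.0]
wrist_force: [-8.8, 4.1, 22.4]
opening: 8.6
```

```bash
python3 st.py
```

```text
26.05 [513.81 -45.23 123.22] [-8.8  4.1 22.4] [0.635 1.619 0.044] yaw -62.51 8.597861016695632
```

arm_command(
  rows=[0.003,0,0,-0.7,0,0.003,0,0,-0.7,0,0.003,0,0,-0.7,0,0.003,0,0,-0.7,0,0.003,0,0,-0.7,0,0,0,0,-0.7,0,0,0,0,-0.7,0,0,0,0,-0.7,0,0,0,0,-0.7,0,0,0,0,-0.5,0,0,0,0,0,0,0,0,0,0,0],
)

```text
clock: 27.05
eef_pos: [514.0, -45.4, 123.2]
tool_rot: [-0.001, 0.784, 0.621, -0.001]
wrist_force: [-10.1, 2.7, 23.6]
opening: 8.3
```

```bash
python3 st.py
python3 - <<'E'
from h import *
w=camera("wrist");hsv=cv2.cvtColor(w["image"],cv2.COLOR_RGB2HSV)
s=camera("scene");m=cv2.inRange(cv2.cvtColor(s["image"],cv2.COLOR_RGB2HSV),(45,60,20),(85,255,255))
n,_,st,ce=cv2.connectedComponentsWithStats(m);print([(t[4],e.round()) for t,e in zip(st[1:],ce[1:]) if t[4]>4])
print("throat px scene",proj(s,(540,131,60)),proj(s,(540,131,34)))
E
```

```text
27.05 [513.97 -45.38 123.19] [-10.1   2.7  23.6] [0.54  1.939 0.139] yaw -103.17 8.255895443377415
[(np.int32(17), array([317., 241.])), (np.int32(18), array([323., 244.]))]
throat px scene [320.6 235.5] [320.6 243. ]
```

arm_command(
  rows=[0,0,0,-0.25,0,0,0,0,0,0,0,0,0,0,0],
)

```text
clock: 27.4
eef_pos: [514.0, -45.4, 123.2]
tool_rot: [-0.0, 0.791, 0.611, -0.001]
wrist_force: [-9.8, 3.2, 23.4]
opening: 8.2
```

```bash
python3 st.py
```

```text
27.4 [513.99 -45.38 123.23] [-9.8  3.2 23.4] [0.617 1.906 0.237] yaw -104.64 8.194871869510493
```

arm_command(
  rows=[0,0,0,-0.3,0,0,0,0,0,0,0,0,0,0,0],
)

```text
clock: 27.65
eef_pos: [514.0, -45.4, 123.2]
tool_rot: [-0.0, 0.801, 0.599, -0.001]
wrist_force: [-9.3, 3.5, 23.7]
opening: 8.5
```

```bash
python3 st.py
```

```text
27.65 [514.01 -45.41 123.22] [-9.3  3.5 23.7] [0.608 1.884 0.336] yaw -106.4 8.454904025148792
```

The wrist torque has risen to 0.34 N m, above the spring's 0.16 N m, so the plug is against its stop. The key is still gripped and pressed home, so I'm handing the job in.

```bash
python3 -c "
from h import *
job_done()"; python3 st.py
```

```text
the job is handed in; nothing more can be done
the job is handed in; nothing more can be done
```

The job is handed in at about 27.7 s. The balls are in the pot, the scoop is back on the counter, and the key is home, turned and still gripped.

- **Pour:** This did not go to plan. The scoop would not pivot in the grip, so I slackened the jaws in small steps. It then slipped out and landed mouth-down in the funnel. I took hold of the handle again and lifted, and the balls rolled through. Two views then showed four balls in the pot, and a later colour check still found green at the pot floor.
- **Scoop:** I set it down upright on bare counter, right of the unit and close to the brush. The last picture showed it standing. A comparison of pictures before and after showed the brush unmoved; I did not check the other items this way.
- **Key:** It went in without jamming, with a wiggle past the pins, until the collar met the lock face. The tool was then at 123.2 mm, as calculated for fully home, and the key had not slid in the jaws.
- **Turn:** I turned it 98° clockwise. The torque rose past the spring's 0.16 N m to 0.34 N m, which I take as the stop; I could not read the plug's angle directly. I left the arm gripping at 120 N and pressing down with about 24 N. A sideways load of about 10 N remains from a small misalignment.

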